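# Load a bronze casting on the scanner turntable and index it

## Task

Take the dark bronze block with the rosette out of the narrow wooden crate and put it down on the grey felt pad, then let go and take it again by its two narrow ends so that you can set it down (not drop it) in the cradle, centred between the four orange pegs of the turntable with its rosette up. Then turn the turntable by its black handle, either way round, until the red line at the cradle clicks into the stop at the red mark, facing the scanner, and let go. Leave the other two blocks in the crate and the jar, bottle, brush, pot and little bust where they are.

Things in the scene. Friction and masses are not known exactly. Their poses are not given: they have to be found in the camera images.
- casting: The target: dark bronze block 40 (x) x 58 (y) x 30 mm (z) with a small green and brass rosette on top (to 38 mm), about 0.3 kg. Origin: centre of its underside, z up, y along its length. It starts upright in the crate.
- plaster_block: White plaster block of the same outer size (36 mm tall), lying in the crate; leave it. Origin: centre of its underside.
- clay_block: Terracotta block of the same outer size (36 mm tall), lying in the crate; leave it. Origin: centre of its underside.
- crate: Fixed wooden crate, 280 (x) x 84 (y) x 42 mm tall, walls and floor 8 mm thick. Origin: centre of its underside. The three blocks stand in a row along its x about 78 mm apart in any order, their length along its y; only 5 mm is free between a block's ends and the crate's long walls, so there they can be gripped only across their 40 mm.
- pad: Fixed square grey felt pad 120 x 120 x 4 mm, the put-down place. Origin: centre of its underside; top 4 mm above it.
- scan_stand: Fixed stand, origin on the table on the turntable's vertical axis. Its +x points along an aluminium rail to the white scanner head (45 x 150 x 50 mm, front face 222 mm from the axis, 70 to 120 mm high). A grey skirt, radius 139 mm, 6 mm high, bears six ticks 60 degrees apart at the click stops: a wide red one on the scanner side, the others white.
- turntable (a joint): Turntable angle about the vertical axis, rad, positive counter-clockwise from above, -3.5 to 3.5. 0: cradle on the side away from the scanner; +pi or -pi: cradle faces the scanner (the wanted stop). Click stops every pi/3; a stop draws the disc in from within 0.08 rad; passing one takes about 4 N at the handle. Disc: grey, radius 122 mm, top 46 mm above the table.
- cradle (a point): Centre of the cradle (blue rectangle) on the disc's top, 46 mm high, 66 mm from the axis. Its frame turns with the disc: x towards the axis, y along the cradle, as the casting's length must lie. Four orange pegs, 10 mm thick, 36 mm tall, stand at x = +-28, y = +-13 mm, 46 mm free between the rows: the casting's long sides cannot be gripped here; its ends can.
- index (a point): Red line on the disc's rim beside the cradle, 120 mm from the axis, across from the handle; on the disc's top.
- stop_mark (a point): Inner end of the red mark on the stand's skirt, 120 mm from the axis on the scanner side, 7.5 mm high. At the wanted stop index is straight above it.
- handle_grip (a point): Point to grip on the handle: an upright black round post, 18 mm thick, from 50 to 106 mm above the table, 98 mm from the axis across from the cradle, free to spin about itself. This point is on the post's centreline, 82 mm above the table.
- wax_jar: Black jar, 60 mm wide, 62 mm tall; bystander. Origin: centre of its underside.
- blue_bottle: Blue bottle with a red cap, 60 mm wide, 150 mm tall; bystander. Origin: centre of its underside.
- brush: Paint brush, 190 mm long, lying; bystander. Origin: underside, at mid-length.
- pot: Small terracotta pot, 70 mm wide, 65 mm tall; bystander. Origin: centre of its underside.
- small_bust: White plaster bust, 80 mm wide, 150 mm tall; bystander. Origin: centre of its underside.

How it is judged:
By the outcome, as a careful person would: the job done as asked, in the order asked, and still so for the second after the job is handed in, with the robot touching nothing.
It also fails if it takes over 69 s, if anything falls off the work surface, if the arm or the gripper's body presses on something with over 40 N, if the wrist force passes 120 N, or if a joint passes its speed limit or range.

## Robot

A 6-joint arm with a two-finger parallel gripper is mounted at the origin on the work surface. World frame = base frame: x ahead of the robot, y to its left, z up, the work surface at z = 0. Lengths are in m, angles in rad, forces in N, time in s.
With the tool pointing down it reaches from about 0.35 to 0.875 m from the base axis. Payload 4.2 kg.
Tool frame: the origin (TCP) lies on the centre line of the jaws, within the pads' length; the fingertips stand bot.nose_length ahead of it and the grasp point (between the pads) lies 6 mm ahead of it (bot.nose_length is the distance from the TCP to the fingertips, in m); z points along the fingers, y is the line along which they close (so a half turn about z gives the same grasp; the last joint's range is limited). The gripper opens to 85 mm and grips with 20 to 120 N. Pads are 22 mm wide; open, the fingers measure 114 mm over their backs; the gripper's body (76 mm by 85 mm) begins 54 mm behind the grasp point. The pads swing forward as they close: fully open they stand 13 mm farther back than shut.
Start: joints at [-1, 0.385, 0.008, 0, -1.194, -0.259], TCP at [0.192, -0.595, 0.256] pointing down, gripper open.
Joint ranges: [-3.14, 3.14], [-1.21, 2.06], [-1.07, 1.41], [-3.16, 2.05], [-2.99, -0.16], [-3.1, 3.1]. Speed limits (rad/s): [2.79, 2.79, 3.14, 3.14, 3.14, 3.14].

## Interface

Orientations are given as a rotation vector (axis times angle).
In Python, from cell import bot gives the robot as it stands.
- The arm moves only by the shell command python3 -m handwheel 'ROWS' [FORCE]. ROWS is JSON, a list of rows, each a list of 7 numbers: the shift along the tool's x, y, z as a fraction of full scale, then the turn, a rotation vector about the tool's x, y, z as a fraction of full scale, then the opening, from -1 (shut) to 1 (fully open). A call has 1 to 5 rows; each row is the pose to reach, as a shift and turn from the pose commanded when the call began, along the tool's axes at that moment, turning the shorter way round; what a row does not reach only later rows make up. Full scale, the value 1, is 10 cm for a shift and 360 degrees for a turn. A row lasts 1/8 s, in which the tool goes at most 62.5 mm and 10.7 degrees, less where a joint would pass 70% of its speed; a pose out of reach is approached as far as the arm can. A call with a number of a shift or a turn outside -1 to 1 is refused whole. A call with a gripper value outside its range is refused whole. The fingers move at their own pace and stop on an object; FORCE is the grip in N (left out, the last holds). Time passes only in rows, so rows that repeat a pose let the fingers close. It gives the time, the measured TCP pose, the force, the opening and the grip force at its end, in the units of the state.
- bot.get_obs(): the state, without advancing time (a new reading comes with each control period).
- bot.get_image(name): name is "scene" or "top"; returns the picture (400x640x3 uint8, red, green, blue); there is no depth.
- bot.calibration(name): a dict with "vfov" (degrees; the focal length in pixels is half the picture's height over the tangent of half this angle, whatever the lens; pixels are square), "cx", "cy" (the principal point, pixels), "k1" (the pictures are not rectified: a ray, as slopes to the right and down, at radius r is drawn at 1 + k1 r^2 times it, then the intrinsics apply), "camera_from_world" (4x4, takes a point from world to camera coordinates). Camera axes: x right, y down, z forward; pixel columns grow to the right and rows downward; lengths in m; the calibration is good to about 2 mm. A picture is of the moment at which its call begins. calibration takes no time and is no camera call.
- bot.close_job(): hands the job in; it is judged then, once.
Trained networks look in the newest picture that a camera, given by its name, has taken for a name from the list of things; names that differ only in an ending like _2 or _b are one class to them, and where a whole thing is asked for, a point or a joint stands for the part that bears it (a point fixed in the world has none). Each returns a list of dicts, best first, with "p" (0 to 1); they miss things now and then, are a little off and sometimes report something else, mostly with a low value. They report only what shows in the picture. A call takes as long as a camera call.
- bot.trace(camera, thing): "pixels" (400x640 bool, what is visible of it) and "box" ([left, top, right, bottom] in pixels, round what is visible of it).
- bot.place_of(camera, thing): "pixel" ([column, row] in pixels: a listed point, or the origin of a listed thing).
The state is a dict: "t": time; "joint_pos": joint angles; "joint_velocities": joint speeds; "effort": joint torques, N m; "position": TCP position; "tool_rot": TCP orientation; "ft_force": force on the tool from outside, world axes, zero at the start; "wrist_torque": the same for the moment, N m; "gripper_width": finger opening in m; "finger_force": force on a finger pad.
Only numpy, scipy, OpenCV 4.12 (cv2) and the standard library are available. Lean on these libraries where they do the work, as an engineer would, in place of code of your own. Each camera call takes 0.05 s, during which the arm holds its last target. There are 200 camera calls.

## Working session

There is one attempt and no reset: what is moved stays moved. The work goes in short steps, Python scripts to look and compute and a shell command to move; the robot and the scene stay as the last step left them, time stands still between calls to the robot, and variables do not carry over. Pictures are saved under pics/ and viewed, at most 10 in all, crops included, and the job is handed in when it is done.

```bash
ls; mkdir -p pics
cat > h.py <<'E'
import numpy as np, cv2
from scipy.spatial.transform import Rotation as R
from cell import bot
def cam(n):
    c=bot.calibration(n); f=200/np.tan(np.radians(c["vfov"])/2); return c,f,np.array(c["camera_from_world"])
def ray(n,px):
    c,f,T=cam(n); d=np.array([(px[0]-c["cx"])/f,(px[1]-c["cy"])/f]); rd=np.linalg.norm(d); r=rd
    for _ in range(30): r=rd/(1+c["k1"]*r*r)
    if rd>0: d=d*r/rd
    v=T[:3,:3].T@np.array([d[0],d[1],1]); o=-T[:3,:3].T@T[:3,3]; return o,v
def at(n,px,z):
    o,v=ray(n,px); return o+v*(z-o[2])/v[2]
def proj(n,p):
    c,f,T=cam(n); q=T[:3,:3]@np.array(p)+T[:3,3]; s=q[:2]/q[2]; s=s*(1+c["k1"]*s@s); return s*f+[c["cx"],c["cy"]]
def pose():
    o=bot.get_obs(); return np.array(o["position"]),R.from_rotvec(o["tool_rot"]),o
def save(n,f): 
    im=bot.get_image(n); cv2.imwrite("pics/"+f,im[:,:,::-1]); return im
E
python3 - <<'E'
from h import *
np.set_printoptions(precision=4,suppress=True)
save("scene","s0.png");save("top","t0.png")
p,r,o=pose();print(p,r.as_matrix(),o["gripper_width"],bot.nose_length)
Z=dict(casting=.008,plaster_block=.008,clay_block=.008,crate=0,pad=0,scan_stand=0,cradle=.046,index=.046,stop_mark=.0075,handle_grip=.082,wax_jar=0,blue_bottle=0,brush=0,pot=0,small_bust=0)
for k,z in Z.items():
  for c in("top","scene"):
    l=bot.place_of(c,k)
    for d in l[:2]: print(k,c,round(d["p"],2),np.round(d["pixel"],1),at(c,d["pixel"],z)[:2])
E
```

```text
pics
[ 0.1916 -0.5944  0.2553] [[-0.9518 -0.3066 -0.0007]
 [-0.3066  0.9518  0.0019]
 [ 0.0001  0.002  -1.    ]] 0.08546970304896949 0.025
casting top 0.75 [187.5 264.3] [0.4233 0.3008]
casting scene 0.52 [374.4 191.1] [0.4579 0.067 ]
plaster_block top 0.69 [183.  207.4] [0.5691 0.3155]
plaster_block scene 0.91 [467.2 241.7] [0.5826 0.3196]
clay_block top 0.73 [366.3 166. ] [ 0.6679 -0.1631]
clay_block top 0.7 [186.  232.9] [0.503  0.3062]
clay_block scene 0.64 [457.5 215.9] [0.5053 0.2981]
crate top 0.93 [189.3 232.4] [0.5047 0.3002]
crate scene 0.71 [390.1 253.3] [0.6419 0.1218]
crate scene 0.7 [464.4 239.4] [0.5718 0.3155]
pad top 0.6 [275.5 253.2] [0.4466 0.0779]
pad top 0.42 [193.9 267.8] [0.4141 0.2867]
pad scene 0.96 [378.  191.4] [0.4513 0.0778]
scan_stand top 0.87 [361.3 208.4] [ 0.557  -0.1465]
scan_stand top 0.36 [329.1 243. ] [ 0.4693 -0.0601]
scan_stand scene 0.74 [293.8 212.2] [ 0.5578 -0.1437]
cradle top 0.92 [342.8 226.4] [ 0.508  -0.0937]
cradle scene 0.81 [314.1 190.2] [ 0.5095 -0.0955]
index top 0.62 [328.8 243.9] [ 0.4658 -0.0579]
index top 0.24 [288.  138.7] [0.7
[... 263 characters left out ...]
5]
handle_grip top 0.84 [391.2 174.7] [ 0.6285 -0.2134]
handle_grip scene 0.63 [257.7 213.6] [ 0.6276 -0.2147]
wax_jar top 0.78 [287.5 138.2] [0.7501 0.0436]
wax_jar scene 0.62 [355.7 288.4] [0.7484 0.0449]
wax_jar scene 0.2 [460.5 215.2] [0.496  0.3094]
blue_bottle top 0.97 [215.5 129.2] [0.7795 0.2366]
blue_bottle scene 0.61 [438.6 315.1] [0.7858 0.2432]
brush top 0.57 [259.3 179.1] [0.6405 0.1188]
brush scene 0.55 [389.9 252.9] [0.6408 0.1212]
pot top 0.8 [465.6 257.7] [ 0.4217 -0.4135]
pot scene 0.95 [216.4 161.8] [ 0.4175 -0.409 ]
small_bust top 0.87 [474.3 187.5] [ 0.6057 -0.4509]
small_bust scene 0.6 [177.8 212.3] [ 0.6085 -0.4569]
small_bust scene 0.42 [271.7 247.6] [ 0.6724 -0.1782]
```

Run:
```python
import cv2
im=cv2.imread("pics/t0.png"); cv2.imwrite("pics/t0c.png",cv2.resize(im[110:310,150:500],(800,457),interpolation=cv2.INTER_CUBIC))
```

```text
(no output)
```

View pics/t0c.png

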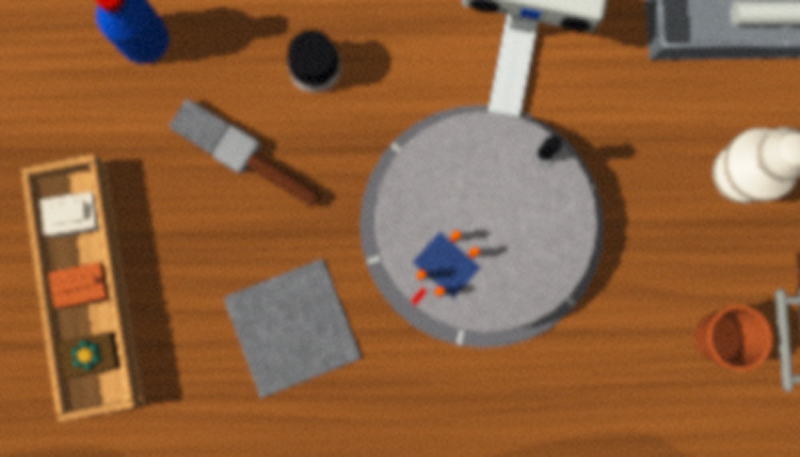

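View pics/s0.png

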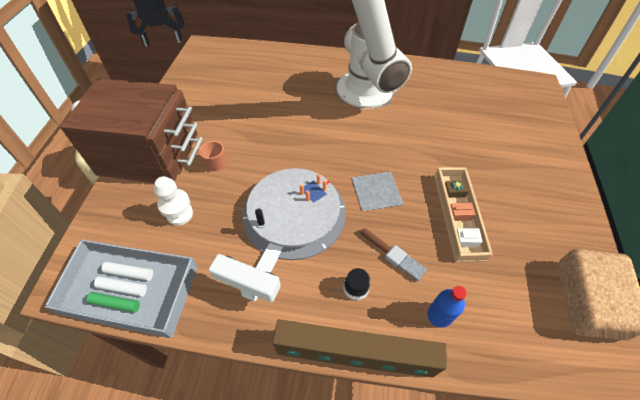

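The top crop shows the casting as the lowest block in the crate, at full-picture pixel (188,265). The pad is centred near (276,253). The cradle is at (343,227) with the handle across from it at (391,175). The scene view agrees. Next I'll refine these by fitting.

```bash
cat > fit.py <<'E'
from h import *
from scipy.optimize import least_squares, minimize
np.set_printoptions(precision=4,suppress=True)
def boxmask(n,x,y,a,sx,sy,z0,z1):
    c,s=np.cos(a),np.sin(a); P=[]
    for u in(-1,1):
        for v in(-1,1):
            for z in(z0,z1): P.append(proj(n,[x+c*u*sx/2-s*v*sy/2,y+s*u*sx/2+c*v*sy/2,z]))
    h=cv2.convexHull(np.array(P,np.float32))
    m=np.zeros((400,640),np.uint8); cv2.fillConvexPoly(m,np.round(h*256).astype(np.int32),255,cv2.LINE_AA,8); return m/255.
def fitbox(M,x0,sx,sy,z0,z1):
    f=lambda p:sum(np.abs(boxmask(n,p[0],p[1],p[2],sx,sy,z0,z1)-m).sum()/m.sum() for n,m in M.items())
    s=np.array([x0]+[np.array(x0)+d for d in np.diag([.008,.008,.15])])
    r=minimize(f,x0,method="Nelder-Mead",options=dict(initial_simplex=s,xatol=1e-5)); return r.x,r.fun
def tr(k,cams=("top","scene"),near=None,z=0):
    M={}
    for n in cams:
        for d in bot.trace(n,k):
            ys,xs=np.nonzero(d["pixels"]); w=at(n,[xs.mean(),ys.mean()],z)[:2]
            if near is None or np.hypot(*(w-near))<.05: M[n]=d["pixels"].astype(float);break
    return M
def table(x0):
    "pegs by colour, index, handle, cradle -> axis x,y, cradle angle"
    obs=[]
    for n in("top","scene"):
        im=bot.get_image(n).astype(int); r,g,b=im[...,0],im[...,1],im[...,2]
        m=(r>190)&(g>60)&(g<150)&(b<80)
        c,s=np.cos(x0[2]),np.sin(x0[2]); cr=proj(n,[x0[0]+.066*c,x0[1]+.066*s,.064]); Y,X=np.mgrid[:400,:640]
        m&=np.hypot(X-cr[0],Y-cr[1])<25
        if m.sum()>10: obs.append((n,.066,.066,[X[m].mean(),Y[m].mean()],2,m.sum()))
        for k,rad,z in(("cradle",.066,.046),("index",.12,.046),("handle_grip",-.098,.082)):
            for d in bot.place_of(n,k)[:1]: 
                if d["p"]>.5: obs.append((n,rad,z,d["pixel"],1,k))
    f=lambda p:np.concatenate([(proj(o[0],[p[0]+o[1]*np.cos(p[2]),p[1]+o[1]*np.sin(p[2]),o[2]])-o[3])*o[4] for o in obs])
    r=least_squares(f,x0,loss="soft_l1",f_scale=1.); return r.x,[(o[0],o[5],np.round(q/o[4],1)) for o,q in zip(obs,f(r.x).reshape(-1,2))]
E
python3 - <<'E'
from fit import *
save("scene","s1.png");save("top","t1.png")
t,res=table([.557,-.143,2.36]);print("table",t,np.degrees(t[2]));[print(r) for r in res]
print("crate",fitbox(tr("crate",near=[.505,.30]),[.505,.302,.1],.28,.084,0,.042))
print("pad",fitbox(tr("pad",near=[.447,.078]),[.447,.078,.3],.12,.12,0,.004))
for n in("top","scene"):
    im=bot.get_image(n); h=cv2.cvtColor(im,cv2.COLOR_RGB2HSV); c=proj(n,[.428,.3,.046]).round().astype(int)
    Y,X=np.mgrid[:400,:640]; m=(h[...,0]>45)&(h[...,0]<100)&(h[...,1]>90)&(np.hypot(X-c[0],Y-c[1])<25)
    if m.any(): print("rosette",n,m.sum(),at(n,[X[m].mean(),Y[m].mean()],.044)[:2])
for n in ("top","scene"): print("stopdir",n,np.round([np.degrees(np.arctan2(*(at(n,d["pixel"],.0075)[:2]-t[:2])[::-1])) for d in bot.place_of(n,"stop_mark")[:1]],1))
E
```

```text
table [ 0.5562 -0.1429  2.3788] 136.29686602988875
('top', np.int64(37), array([-0.1, -0.2]))
('top', 'cradle', array([-2.3, -0.4]))
('top', 'index', array([-0.5, -1.7]))
('top', 'handle_grip', array([ 0.5, -2. ]))
('scene', np.int64(36), array([-0.6, -1.7]))
('scene', 'cradle', array([ 1.1, -5. ]))
('scene', 'index', array([-3.5, -0.1]))
('scene', 'handle_grip', array([ 2.2, -3.4]))
crate (array([0.496 , 0.3029, 0.1697]), np.float64(1.0678548203040497))
pad (array([0.4476, 0.0734, 0.3518]), np.float64(0.15405579199564567))
rosette top 32 [0.4226 0.2862]
rosette scene 21 [0.4326 0.2883]
stopdir top [-11.7]
stopdir scene [-13.6]
```

Run:
```python
from fit import *
for q in [(23,168),(97,155),(132,404),(60,418),(60,418)]:
    print(at("top",[q[0]/2.2857+150,q[1]/2.2857+110],.042)[:2])
print("cast ros",at("top",[86.5/2.2857+150,354/2.2857+110],.044)[:2])
for n in("top","scene"):
  for k in("crate","casting","clay_block","plaster_block"):
    for d in bot.trace(n,k)[:2]:
        ys,xs=np.nonzero(d["pixels"]);print(n,k,round(d["p"],2),d["box"],d["pixels"].sum(),at(n,[xs.mean(),ys.mean()],.038)[:2])
a=cv2.imread("pics/t1.png")[190:300,155:215];b=cv2.imread("pics/s1.png")[160:270,430:500]
o=np.hstack([cv2.resize(a,(327,600),interpolation=cv2.INTER_CUBIC),cv2.resize(b,(382,600),interpolation=cv2.INTER_CUBIC)]);cv2.imwrite("pics/cr.png",o)
```

```text
[0.6269 0.3642]
[0.6395 0.282 ]
[0.3688 0.2393]
[0.3554 0.3163]
[0.3554 0.3163]
cast ros [0.4225 0.2883]
top crate 0.75 [158.6, 177.4, 215.1, 294.5] 3015 [0.4929 0.2964]
top crate 0.49 [249.5, 223.0, 305.3, 283.0] 2263 [0.4474 0.0698]
top casting 0.8 [175.8, 255.5, 204.2, 277.5] 427 [0.4222 0.2873]
top clay_block 0.71 [172.3, 225.7, 194.3, 248.6] 401 [0.4979 0.2995]
top plaster_block 0.85 [168.0, 194.2, 193.1, 213.6] 424 [0.5753 0.312 ]
scene crate 0.86 [432.4, 170.2, 493.5, 261.0] 2328 [0.5287 0.2984]
scene crate 0.2 [245.4, 168.1, 341.1, 249.4] 5849 [ 0.5664 -0.1418]
scene casting 0.82 [445.3, 181.2, 469.4, 196.1] 298 [0.4341 0.288 ]
scene casting 0.53 [152.9, 178.3, 192.0, 227.0] 1219 [ 0.6002 -0.4629]
scene clay_block 0.69 [449.0, 203.4, 475.3, 222.5] 411 [0.5102 0.3022]
scene plaster_block 0.59 [457.9, 228.4, 482.1, 245.9] 409 [0.5868 0.3132]
```

View pics/cr.png

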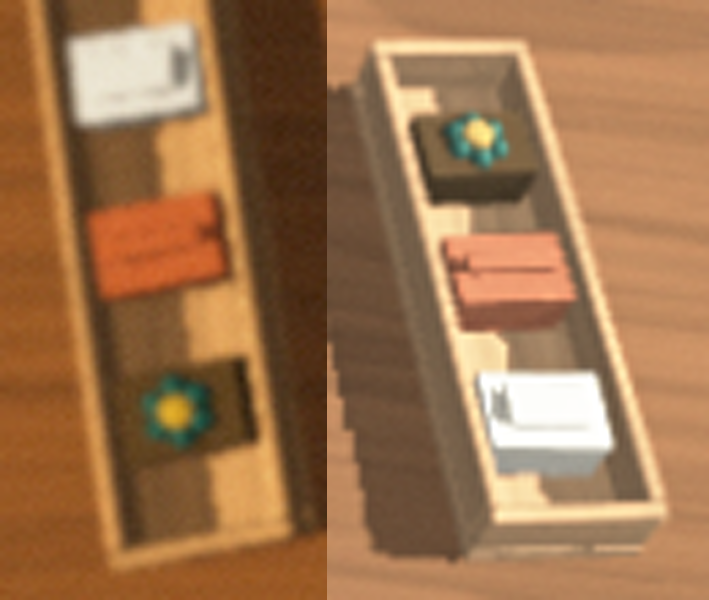

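The crop shows the rosette block at the robot's end of the crate, with clay in the middle and plaster at the far end. The scene camera puts the rosette 10 mm further in x than the top camera does, so I'll compare the two using the crate rim.

Run:
```python
from fit import *
for n in("top","scene"):
    c,f,T=cam(n);print(n,"cam pos",-T[:3,:3].T@T[:3,3],c["k1"],c["vfov"])
s=[(375,43),(525,43),(662,512),(492,518)]
print(np.array([at("scene",[(x-327)/5.457+430,y/5.455+160],.042)[:2] for x,y in s]))
t=[(205*0+45,0)]
print("ros", at("scene",[(481-327)/5.457+430,132/5.455+160],.046), at("top",[175/5.45+155,410/5.455+190],.046))
for k,x0 in(("casting",[.425,.288,.17]),("clay_block",[.502,.3,.17]),("plaster_block",[.58,.313,.17])):
    M=tr(k,near=x0[:2],z=.038)
    for cs in(["top"],["scene"],["top","scene"]):
        print(k,cs,fitbox({c:M[c] for c in cs},x0,.04,.058,.008 if k=="x" else .02,.038 if k=="casting" else .044))
for n in("top","scene"):
    for cs in [n]: print("pad",n,fitbox(tr("pad",[n],near=[.447,.078]),[.447,.078,.3],.12,.12,0,.004))
```

```text
top cam pos [ 0.4386 -0.0288  1.0323] -0.058807500125955606 53.21764743157898
scene cam pos [1.0855 0.0107 0.8345] -0.08687816107257 57.125016096780094
[[0.3716 0.2416]
 [0.358  0.3216]
 [0.6289 0.3656]
 [0.6433 0.2872]]
ros [0.4257 0.2929 0.046 ] [0.4218 0.2895 0.046 ]
casting ['top'] (array([0.422 , 0.2896, 0.1646]), np.float64(0.13899986223997796))
casting ['scene'] (array([0.427 , 0.2927, 0.1261]), np.float64(0.3277141729174891))Traceback (most recent call last):
  File "<stdin>", line 11, in <module>
  File "fit.py", line 14, in fitbox
    r=minimize(f,x0,method="Nelder-Mead",options=dict(initial_simplex=s,xatol=1e-5)); return r.x,r.fun
    res = _minimize_neldermead(fun, x0, args, callback, bounds=bounds,
                               **options)
    fxcc = func(xcc)
    fx = function(np.copy(x), *(wrapper_args + args))
  File "fit.py", line 12, in <lambda>
    f=lambda p:sum(np.abs(boxmask(n,p[0],p[1],p[2],sx,sy,z0,z1)-m).sum()/m.sum() for n,m in M.items())
               ~~~^^^^^^^^^^^^^^^^^^^^^^^^^^^^^^^^^^^^^^^^^^^^^^^^^^^^^^^^^^^^^^^^^^^^^^^^^^^^^^^^^^^^
  File "fit.py", line 12, in <genexpr>
    f=lambda p:sum(np.abs(boxmask(n,p[0],p[1],p[2],sx,sy,z0,z1)-m).sum()/m.sum() for n,m in M.items())
                          ~~~~~~~^^^^^^^^^^^^^^^^^^^^^^^^^^^^^^
  File "fit.py", line 8, in boxmask
    for z in(z0,z1): P.append(proj(n,[x+c*u*sx/2-s*v*sy/2,y+s*u*sx/2+c*v*sy/2,z]))
                              ~~~~^^^^^^^^^^^^^^^^^^^^^^^^^^^^^^^^^^^^^^^^^^^^^^^
  File "h.py", line 14, in proj
    c,f,T=cam(n); q=T[:3,:3]@np.array(p)+T[:3,3]; s=q[:2]/q[2]; s=s*(1+c["k1"]*s@s); return s*f+[c["cx"],c["cy"]]
          ~~~^^^
  File "h.py", line 5, in cam
    c=bot.calibration(n); f=200/np.tan(np.radians(c["vfov"])/2); return c,f,np.array(c["camera_from_world"])
ValueError: time passes only in moves, steps and waits
```

```bash
python3 - <<'E'
s=open('h.py').read()
s=s.replace("def cam(n):","import functools\n@functools.cache\ndef cam(n):")
s+='''
def go(x,y,z,yaw,grip=""):
    "tool down, tool y at yaw deg (mod 180, nearest) -> shift/0.1, turn/360"
    p,r,o=pose(); m=r.as_matrix(); cur=np.degrees(np.arctan2(m[1,1],m[0,1])); yaw=cur+(yaw-cur+90)%180-90
    a=np.radians(yaw); Y=np.array([np.cos(a),np.sin(a),0]); Zt=np.array([0,0,-1.]); T=np.c_[np.cross(Y,Zt),Y,Zt]
    print("yaw",round(cur,1),"->",round(yaw,1),"shift",np.round(m.T@(np.array([x,y,z])-p)/.1,3),"turn",np.round((r.inv()*R.from_matrix(T)).as_rotvec()/2/np.pi,4),"q6",round(o["joint_pos"][5],2))
'''
open('h.py','w').write(s)
E
for i in 1 2 3 4; do python3 -m handwheel '[[-0.45,0.48,0,0,0,0,0.4],[-0.9,0.96,0,0,0,0,0.4],[-0.9,0.96,0,0,0,0,0.4]]' ; done | tail -1
for i in 1 2 3 4; do python3 -m handwheel '[[-0.17,0.48,0,0,0,0,0.4],[-0.33,0.96,0,0,0,0,0.4],[-0.33,0.96,0,0,0,0,0.4]]' ; done | tail -1
python3 -c "
from h import *
go(.4235,.2905,.12,9.6); print(pose()[2]['gripper_width'],pose()[0])"
```

```text
finger_force: 0.0
finger_force: 0.0
yaw 107.8 -> 189.6 shift [0.01  0.04  1.357] turn [-0.000e+00 -2.000e-04 -2.271e-01] q6 -2.17
0.05965324889254852 [0.42571003 0.28716635 0.25570593]
```

```bash
python3 -m handwheel '[[0.01,0.04,0,0,0,-0.1,0.4],[0.01,0.04,0.3,0,0,-0.2271,0.4],[0.01,0.04,0.6,0,0,-0.2271,0.4],[0.01,0.04,0.9,0,0,-0.2271,0.4],[0.01,0.04,0.9,0,0,-0.2271,0.4]]' >/dev/null
python3 -m handwheel '[[0,0,0,0,0,0,0.4],[0,0,0,0,0,0,0.4]]' | tail -8
python3 -c "
from fit import *
go(.4235,.2905,.12,9.6); save('scene','s2.png'); save('top','t2.png')
a=cv2.imread('pics/t2.png')[190:300,145:225];b=cv2.imread('pics/s2.png')[130:260,410:510]
cv2.imwrite('pics/cr2.png',np.hstack([cv2.resize(a,(400,550),interpolation=3),cv2.resize(b,(400,550),interpolation=3)]))"
```

```text
t: 6.88
position: [0.423, 0.2894, 0.1668]
tool_rot: [-1.831, 2.552, 0.0]
ft_force: [-0.2, -0.3, 0.2]
gripper_width: 0.06
finger_force: 0.0
yaw 161.3 -> 189.6 shift [-0.012 -0.001  0.468] turn [-0.0001  0.0001 -0.0786] q6 -1.24
```

View pics/cr2.png

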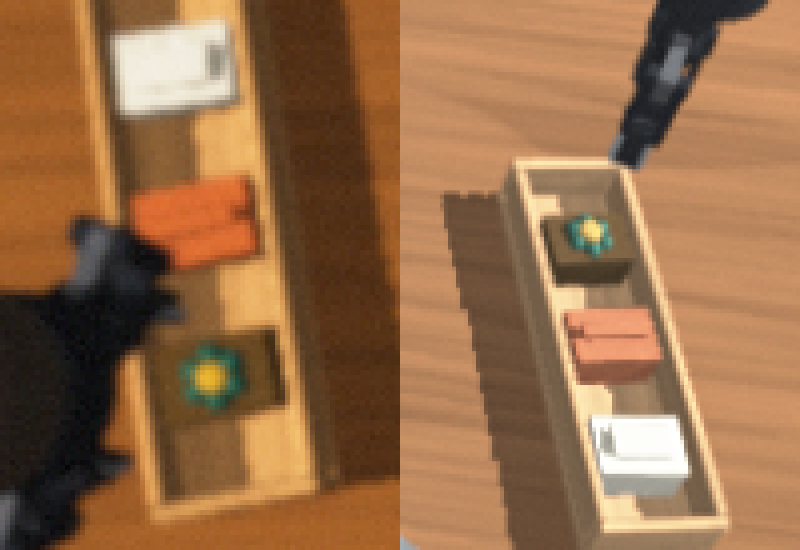

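The gripper is above the casting's end of the crate, with the block at about (210,380) in the crop and nothing moved. I'll finish the turn and go down in two stages.

```bash
python3 -m handwheel '[[-0.012,0,0.2,0,0,-0.0786,0.4],[-0.012,0,0.4,0,0,-0.0786,0.4],[-0.012,0,0.8,0,0,-0.0786,0.4],[-0.012,0,0.8,0,0,-0.0786,0.4],[-0.012,0,0.8,0,0,-0.0786,0.4]]' >/dev/null
python3 -c "
from h import *
go(.4235,.2905,.038,9.6);print(pose()[2]['ft_force'])"
```

```text
yaw -170.2 -> -170.4 shift [0.019 0.002 0.495] turn [-0.0003  0.0001  0.0005] q6 -0.75
[-0.28669096  0.25930769 -0.62496335]
```

```bash
python3 -m handwheel '[[0.02,0,0.2,0,0,0,0.4],[0.02,0,0.4,0,0,0,0.4],[0.02,0,0.495,0,0,0,0.4],[0.02,0,0.495,0,0,0,0.4]]' 
python3 -m handwheel '[[0,0,0,0,0,0,-0.2],[0,0,0,0,0,0,-0.2],[0,0,0,0,0,0,-0.2],[0,0,0,0,0,0,-0.2],[0,0,0,0,0,0,-0.2]]' 50
```

```text
t: 8.1
position: [0.4233, 0.2901, 0.0374]
tool_rot: [-2.403, 2.022, -0.0]
ft_force: [0.2, -0.0, 0.6]
gripper_width: 0.0597
finger_force: 0.0
t: 8.72
position: [0.4235, 0.2904, 0.0381]
tool_rot: [-2.403, 2.02, -0.0]
ft_force: [-2.1, -0.7, 6.2]
gripper_width: 0.0387
finger_force: 51.8
```

```bash
python3 -m handwheel '[[0,0,-0.2,0,0,0,-0.2],[0,0,-0.5,0,0,0,-0.2],[0,0,-0.8,0,0,0,-0.2],[0,0,-0.8,0,0,0,-0.2]]' 
for i in 1 2 3; do python3 -m handwheel '[[0.36,0.02,0,0,0,0,-0.2],[0.72,0.043,0,0,0,0,-0.2],[0.72,0.043,0,0,0,0,-0.2]]';done | tail -6
python3 -c "
from fit import *
go(.4475,.0745,.036,9.6)
save('scene','s3.png'); save('top','t3.png')
a=cv2.imread('pics/t3.png')[190:310,150:330];b=cv2.imread('pics/s3.png')[110:260,340:500]
cv2.imwrite('pics/cr3.png',np.hstack([cv2.resize(a,(400,267),interpolation=3),cv2.resize(b,(400,375),interpolation=3)[:267]]))"
```

```text
t: 9.22
position: [0.4237, 0.2907, 0.1188]
tool_rot: [-2.4, 2.019, 0.0]
ft_force: [0.7, -0.1, -2.7]
gripper_width: 0.0389
finger_force: 51.0
t: 10.35
position: [0.447, 0.0738, 0.116]
tool_rot: [2.401, -2.024, -0.001]
ft_force: [-1.0, 0.3, -2.9]
gripper_width: 0.039
finger_force: 50.9
yaw -170.3 -> -170.4 shift [-0.006 -0.007  0.8  ] turn [ 0.0002 -0.      0.0004] q6 -0.35
```

View pics/cr3.png

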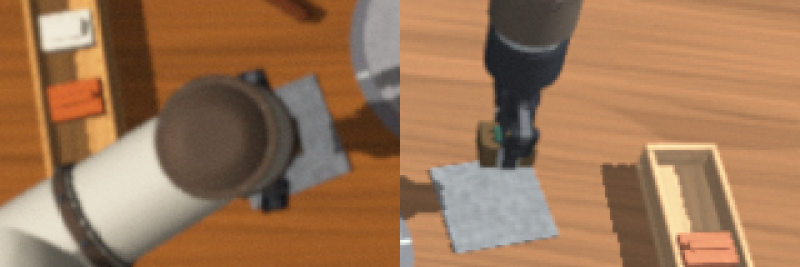

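The crate's end slot is empty and the casting hangs over the pad. Now I'll lower it slowly.

```bash
python3 -m handwheel '[[0,0,0.3,0,0,0,-0.2],[0,0,0.6,0,0,0,-0.2],[0,0,0.7,0,0,0,-0.2],[0,0,0.8,0,0,0,-0.2],[0,0,0.8,0,0,0,-0.2]]' 
python3 -m handwheel '[[0,0,0.01,0,0,0,-0.2],[0,0,0.01,0,0,0,-0.2]]';python3 -m handwheel '[[0,0,0.01,0,0,0,-0.2],[0,0,0.01,0,0,0,-0.2]]'
```

```text
t: 11.08
position: [0.4475, 0.0751, 0.0367]
tool_rot: [2.405, -2.021, -0.0]
ft_force: [0.7, 0.2, -2.7]
gripper_width: 0.0392
finger_force: 50.8
t: 11.32
position: [0.4477, 0.0749, 0.0364]
tool_rot: [-2.403, 2.021, -0.001]
ft_force: [0.4, -0.2, -3.5]
gripper_width: 0.0395
finger_force: 50.8
t: 11.58
position: [0.4473, 0.0747, 0.0349]
tool_rot: [-2.404, 2.022, -0.0]
ft_force: [0.4, -0.1, -2.1]
gripper_width: 0.0392
finger_force: 50.8
```

```bash
python3 -m handwheel '[[0,0,0.015,0,0,0,-0.2],[0,0,0.015,0,0,0,-0.2],[0,0,0.015,0,0,0,-0.2]]';python3 -m handwheel '[[0,0,0.01,0,0,0,-0.2],[0,0,0.01,0,0,0,-0.2],[0,0,0.01,0,0,0,-0.2]]'
```

```text
t: 11.95
position: [0.4475, 0.0748, 0.0341]
tool_rot: [-2.404, 2.021, -0.001]
ft_force: [-2.4, -0.4, 6.6]
gripper_width: 0.0397
finger_force: 51.8
t: 12.32
position: [0.4475, 0.0748, 0.0341]
tool_rot: [-2.405, 2.021, -0.001]
ft_force: [-4.1, 1.2, 15.1]
gripper_width: 0.0391
finger_force: 52.9
```

```bash
python3 -m handwheel '[[0,0,-0.012,0,0,0,-0.2],[0,0,-0.012,0,0,0,0.4],[0,0,-0.012,0,0,0,0.4],[0,0,-0.012,0,0,0,0.4]]'
python3 -m handwheel '[[0,0,-0.2,0,0,0,0.4],[0,0,-0.6,0,0,0,0.4],[0,0,-0.8,0,0,0,1],[0,0,-0.8,0,0,-0.03,1],[0,0,-0.8,0,0,-0.06,1]]' >/dev/null
python3 -m handwheel '[[0,0,0,0,0,-0.03,1],[0,0,0,0,0,-0.06,1],[0,0,0,0,0,-0.09,1],[0,0,0,0,0,-0.12,1],[0,0,0,0,0,-0.12,1]]' >/dev/null
python3 -c "
from h import *
go(.4475,.0748,.0345,99.6)"
```

```text
t: 12.82
position: [0.4474, 0.0747, 0.0334]
tool_rot: [2.404, -2.022, 0.0]
ft_force: [-0.4, -1.9, 0.3]
gripper_width: 0.0597
finger_force: 0.0
yaw -105.6 -> -80.4 shift [ 0.002 -0.002  0.789] turn [ 0.      0.     -0.0699] q6 0.77
```

```bash
python3 -m handwheel '[[0,0,0,0,0,-0.03,1],[0,0,0,0,0,-0.06,1],[0,0,0,0,0,-0.07,1],[0,0,0,0,0,-0.07,1]]'
python3 -c "
from fit import *
go(.4475,.0748,.0345,99.6)
save('scene','s4.png')
b=cv2.imread('pics/s4.png')[110:260,320:480]
cv2.imwrite('pics/cr4.png',cv2.resize(b,(640,600),interpolation=3))"
```

```text
t: 14.58
position: [0.4473, 0.0747, 0.1134]
tool_rot: [3.131, 0.262, -0.0]
ft_force: [-0.2, 0.1, -0.3]
gripper_width: 0.0853
finger_force: 0.0
yaw -80.4 -> -80.4 shift [ 0.002 -0.     0.789] turn [ 0.      0.     -0.0001] q6 1.21
```

View pics/cr4.png

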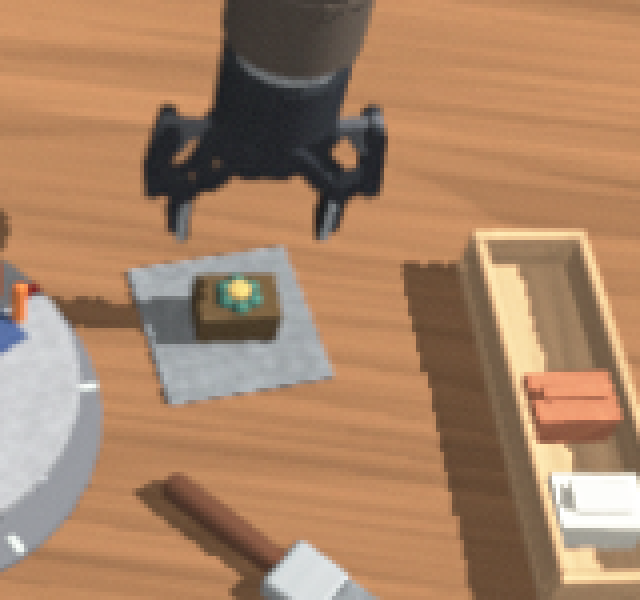

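The casting stands upright on the pad with the rosette at scene pixel (380,183). The open fingers are lined up with its ends. I'll go down and close on them.

```bash
python3 -c "
from h import *
print(at('scene',(380,183),.04))"
python3 -m handwheel '[[0,0,0.3,0,0,0,1],[0,0,0.6,0,0,0,1],[0,0,0.7,0,0,0,1],[0,0,0.785,0,0,0,1],[0,0,0.785,0,0,0,1]]'
python3 -m handwheel '[[0,0,0,0,0,0,0.5],[0,0,0,0,0,0,0.2],[0,0,0,0,0,0,0.2],[0,0,0,0,0,0,0.2],[0,0,0,0,0,0,0.2]]' 50
python3 -m handwheel '[[0,0,0,0,0,0,0.2],[0,0,0,0,0,0,0.2]]'
```

```text
[0.45209258 0.07808151 0.04      ]
t: 15.25
position: [0.4475, 0.0748, 0.0351]
tool_rot: [3.13, 0.267, 0.0]
ft_force: [-0.9, -0.2, 0.0]
gripper_width: 0.0853
finger_force: 0.0
t: 15.88
position: [0.448, 0.0751, 0.036]
tool_rot: [-3.129, -0.268, -0.003]
ft_force: [-1.4, 0.3, 6.8]
gripper_width: 0.0572
finger_force: 54.0
t: 16.12
position: [0.448, 0.0751, 0.036]
tool_rot: [-3.129, -0.268, -0.003]
ft_force: [-1.5, -0.0, 5.7]
gripper_width: 0.057
finger_force: 54.0
```

```bash
python3 -m handwheel '[[0,0,-0.2,0,0,0,0.2],[0,0,-0.5,0,0,0,0.2],[0,0,-0.8,0,0,0,0.2],[0,0,-0.8,0,0,0,0.2]]' 
python3 -m handwheel '[[0,0,-0.4,0,0,0,0.2],[0,0,-0.4,0,0,0,0.2],[0,0,-0.4,0,0,0,0.2]]' | tail -4
cat > m.py <<'E'
from fit import *
def ros(im,n,guess):
    h=cv2.cvtColor(im,cv2.COLOR_RGB2HSV); c=proj(n,guess); Y,X=np.mgrid[:400,:640]
    w=np.hypot(X-c[0],Y-c[1])<15; y=w&(h[...,0]>17)&(h[...,0]<33)&(h[...,1]>120)&(h[...,2]>150)&(im[...,0]>170)&(im[...,1]>130); g=w&(h[...,0]>45)&(h[...,0]<100)&(h[...,1]>80)
    return [(k.sum(),np.round([X[k].mean(),Y[k].mean()],1),at(n,[X[k].mean(),Y[k].mean()],guess[2])[:2]) if k.any() else 0 for k in(y,g)]
def pegs(im,n,x0):
    r,g,b=[im[...,i].astype(int) for i in range(3)]
    w=np.clip((r-g-40)/80.,0,1)*np.clip((g-b-0)/30.,0,1)*(r>140); Y,X=np.mgrid[:400,:640]
    def pts(p):
        c,s=np.cos(p[2]),np.sin(p[2]); return [proj(n,[p[0]+c*u-s*v,p[1]+s*u+c*v,.064]) for u in(-.028,.028) for v in(-.013,.013)]
    p=np.array(x0,float)
    for _ in range(4):
        P=pts(p); O=[]
        for q in P:
            k=w*(np.hypot(X-q[0],Y-q[1])<4.5); O.append([(k*X).sum()/k.sum(),(k*Y).sum()/k.sum()])
        O=np.array(O); r_=least_squares(lambda p:(np.array(pts(p))-O).ravel(),p); p=r_.x
    return p,np.abs(r_.fun).max()
E
python3 - <<'E'
from m import *
L=lambda f:cv2.imread("pics/"+f)[:,:,::-1].copy()
for n,f in(("top","t1.png"),("scene","s1.png")):
    print(n,"pegs",pegs(L(f),n,[.5085,-.0973,2.379]), "ros crate",ros(L(f),n,[.4235,.29,.046]))
print("s4 ros",ros(L("s4.png"),"scene",[.4475,.0748,.042]))
p,r,o=pose();print(p); im=save("scene","s5.png"); print(ros(im,"scene",[p[0],p[1],p[2]+.007]))
go(.5085,-.0973,.135,136.3-90)
E
```

```text
t: 16.62
position: [0.4483, 0.0753, 0.1169]
tool_rot: [-3.128, -0.267, -0.008]
ft_force: [-0.0, 0.3, -1.6]
gripper_width: 0.0571
finger_force: 54.7
tool_rot: [3.13, 0.266, -0.005]
ft_force: [-0.4, -1.0, -2.3]
gripper_width: 0.0567
finger_force: 55.1
top pegs (array([ 0.5104, -0.0987,  2.3876]), np.float64(0.10259435843275355)) ros crate [(np.int64(18), array([186.3, 265.1]), array([0.422 , 0.2915])), (np.int64(47), array([188.4, 264.7]), array([0.4228, 0.2864]))]
scene pegs (array([ 0.5109, -0.0974,  2.4031]), np.float64(0.2345944375633735)) ros crate [(np.int64(10), array([457.2, 184.6]), array([0.4276, 0.29  ])), (np.int64(31), array([456.4, 186.1]), array([0.4334, 0.2875]))]
s4 ros [(np.int64(5), array([378.4, 182.6]), array([0.453 , 0.0735])), (np.int64(24), array([379.1, 184.7]), array([0.4599, 0.0758]))]
[0.4461 0.0743 0.1535]
[0, (np.int64(33), array([384.2, 155. ]), array([0.459 , 0.0728]))]
yaw -80.3 -> -133.7 shift [0.327 1.796 0.183] turn [0.0004 0.0005 0.1484] q6 1.22
```

```bash
for i in 1 2; do python3 -m handwheel '[[0.08,0.4,0,0,0,0,0.2],[0.16,0.8,0,0,0,0,0.2],[0.17,0.9,0,0,0,0,0.2]]';done | tail -6
python3 -m handwheel '[[0,0,0,0,0,0.028,0.2],[0,0,0,0,0,0.056,0.2],[0,0,0,0,0,0.084,0.2],[0,0,0,0,0,0.112,0.2],[0,0,0,0,0,0.14,0.2]]' >/dev/null
python3 -c "
from h import *
go(.5105,-.098,.125,47)"
```

```text
t: 17.8
position: [0.5111, -0.0982, 0.1535]
tool_rot: [-3.13, -0.263, 0.004]
ft_force: [-0.4, 1.3, -2.3]
gripper_width: 0.0567
finger_force: 55.1
yaw -130.9 -> -133.0 shift [0.015 0.014 0.29 ] turn [0.0002 0.0003 0.0057] q6 0.73
```

```bash
python3 -m handwheel '[[0.014,0.014,0.14,0,0,0.0057,0.2],[0.014,0.014,0.29,0,0,0.0057,0.2],[0.014,0.014,0.29,0,0,0.0057,0.2]]'
python3 -c "
from m import *
go(.5105,-.098,.0775,47)
im=save('scene','s6.png');it=save('top','t6.png')
# ghost: where the casting's underside outline should be now, and the pegs
b=cv2.resize(im[150:240,260:380,::-1],(800,600),interpolation=3)
p,r,o=pose();y=r.as_matrix()[:,1];x=r.as_matrix()[:,0]
for h in(-.0315,-.0015):
  q=np.array([(proj('scene',p+x*u*.02+y*v*.029+[0,0,h])-[260,150]+.5)*6.667 for u,v in((-1,-1),(1,-1),(1,1),(-1,1))])
  cv2.polylines(b,[q.round().astype(int)],True,(255,255,0),1)
cv2.imwrite('pics/cr6.png',b)"
```

```text
t: 18.8
position: [0.5099, -0.0988, 0.1237]
tool_rot: [2.925, -1.141, -0.008]
ft_force: [0.1, 0.4, -1.6]
gripper_width: 0.0571
finger_force: 55.0
yaw -132.6 -> -133.0 shift [ 0.001 -0.012  0.462] turn [0.0006 0.0006 0.001 ] q6 0.71
```

View pics/cr6.png

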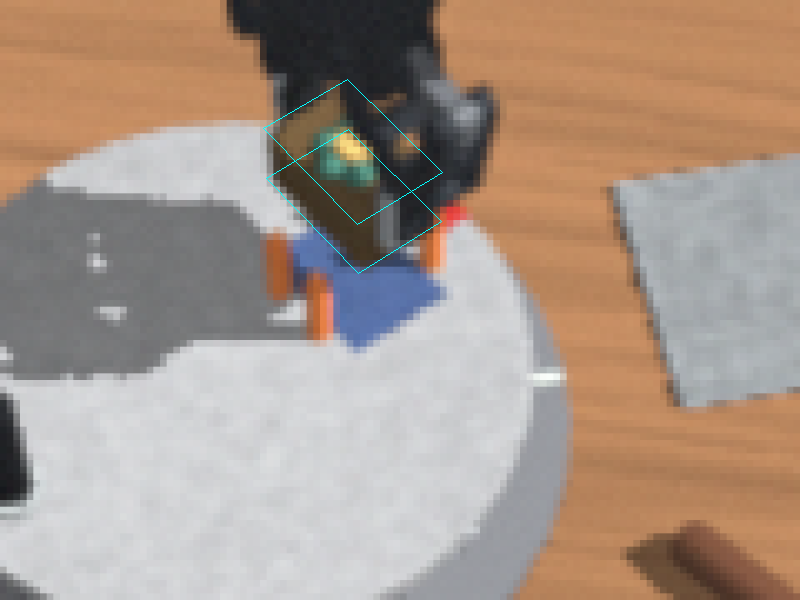

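The projected outline of the held block matches the picture to about a pixel, and it sits squarely above the blue cradle and pegs. I'll go down in steps and watch the force.

```bash
python3 -m handwheel '[[0,0,0.1,0,0,0.001,0.2],[0,0,0.15,0,0,0.001,0.2],[0,0,0.2,0,0,0.001,0.2],[0,0,0.2,0,0,0.001,0.2]]'
python3 -c "
from h import *
go(.5100,-.0985,.0795,47)"
```

```text
t: 19.4
position: [0.5112, -0.0989, 0.1056]
tool_rot: [2.922, -1.153, -0.001]
ft_force: [-0.4, -0.3, -1.9]
gripper_width: 0.057
finger_force: 55.1
yaw -133.1 -> -133.0 shift [-0.011  0.005  0.261] turn [ 0.0001  0.0001 -0.0001] q6 0.7
```

```bash
python3 -m handwheel '[[-0.006,0,0.1,0,0,0,0.2],[-0.006,0,0.17,0,0,0,0.2],[-0.006,0,0.25,0,0,0,0.2],[-0.006,0,0.25,0,0,0,0.2]]'
python3 -m handwheel '[[0,0,0.01,0,0,0,0.2],[0,0,0.01,0,0,0,0.2],[0,0,0.01,0,0,0,0.2]]'
```

```text
t: 19.9
position: [0.5105, -0.0985, 0.0801]
tool_rot: [2.922, -1.153, -0.003]
ft_force: [-0.5, 0.4, -2.8]
gripper_width: 0.0567
finger_force: 55.1
t: 20.27
position: [0.5112, -0.0985, 0.0802]
tool_rot: [-2.922, 1.153, -0.001]
ft_force: [0.6, 0.1, -2.0]
gripper_width: 0.0572
finger_force: 55.1
```

```bash
python3 -m handwheel '[[0,0,0.015,0,0,0,0.2],[0,0,0.015,0,0,0,0.2],[0,0,0.015,0,0,0,0.2]]'
python3 -m handwheel '[[0,0,0.01,0,0,0,0.2],[0,0,0.01,0,0,0,0.2],[0,0,0.01,0,0,0,0.2]]'
```

```text
t: 20.65
position: [0.511, -0.0985, 0.0785]
tool_rot: [2.922, -1.153, -0.0]
ft_force: [-0.7, 0.5, -2.0]
gripper_width: 0.057
finger_force: 55.1
t: 21.02
position: [0.5112, -0.0984, 0.0781]
tool_rot: [-2.922, 1.152, -0.001]
ft_force: [-2.4, 0.6, 4.6]
gripper_width: 0.0568
finger_force: 55.9
```

```bash
python3 -m handwheel '[[0,0,0.003,0,0,0,0.35],[0,0,0.003,0,0,0,0.6],[0,0,0.003,0,0,0,0.8],[0,0,0.003,0,0,0,0.8]]'
python3 -m handwheel '[[0,0,-0.3,0,0,0,0.8],[0,0,-0.6,0,0,0,0.8],[0,0,-1,0,0,0,0.8],[0,0,-1,0,0,0,0.8]]' >/dev/null
python3 -m handwheel '[[0,0,-0.2,0,0,0,0.2],[0.6,0,-0.2,0,0,0,0],[0.6,0,-0.2,0,0,0,0]]' >/dev/null
python3 -c "
from m import *
p,r,o=pose();print(p,r.as_matrix())
im=save('scene','s7.png');it=save('top','t7.png')
print(pegs(im,'scene',[.5105,-.0985,2.395]),ros(im,'scene',[.5105,-.0985,.086]))
print(pegs(it,'top',[.5105,-.0985,2.395]),ros(it,'top',[.5105,-.0985,.086]))
b=cv2.resize(im[150:240,260:380,::-1],(480,360),interpolation=3);a=cv2.resize(it[160:250,300:380,::-1],(320,360),interpolation=3)
cv2.imwrite('pics/cr7.png',np.hstack([b,a]))"
```

```text
t: 21.52
position: [0.5111, -0.0985, 0.077]
tool_rot: [2.922, -1.153, -0.0]
ft_force: [0.3, -0.4, -0.7]
gripper_width: 0.0768
finger_force: 0.0
[ 0.5564 -0.141   0.1955] [[ 0.729  -0.6846 -0.001 ]
 [-0.6846 -0.729  -0.0002]
 [-0.0006  0.0009 -1.    ]]
(array([ 0.507 , -0.0977,  2.3966]), np.float64(0.37437334147642787)) [(np.int64(6), array([311.8, 183. ]), array([ 0.5169, -0.0997])), (np.int64(34), array([312.8, 185.1]), array([ 0.5233, -0.096 ]))]
(array([ 0.5108, -0.0989,  2.3873]), np.float64(0.18473276838525976)) [(np.int64(20), array([345.2, 224.8]), array([ 0.5089, -0.097 ])), (np.int64(57), array([345.3, 224.9]), array([ 0.5087, -0.097 ]))]
```

View pics/cr7.png

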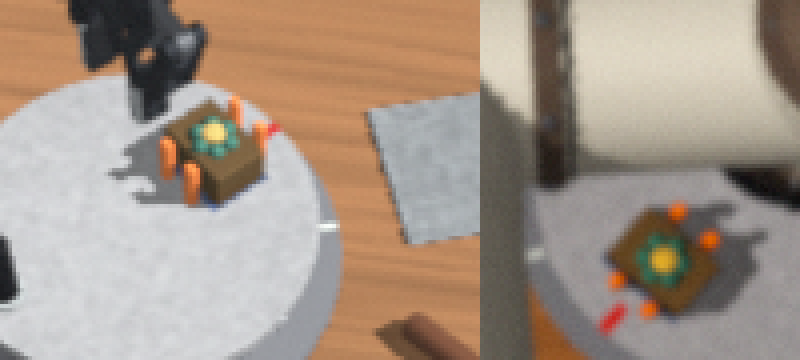

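The casting is seated between the four pegs with its rosette up: rosette at (664,258) in the right panel against a peg centre of (663,261). Next I'll go over the handle and down onto it.

```bash
python3 -m handwheel '[[0.5,0,0,0,0,0,0.3],[1,0,0,0,0,0,0.3],[1,0,0,0,0,0,0.3],[1,0,0,0,0,0,0.3]]' | head -2
python3 -c "
from m import *
go(.629,-.2125,.088,46)
im=save('scene','s8.png');
print([(round(d['p'],2),at('scene',d['pixel'],.082)[:2]) for d in bot.place_of('scene','handle_grip')[:2]])
b=cv2.resize(im[150:250,210:330,::-1],(600,500),interpolation=3)
for z in(.05,.106): 
  q=((proj('scene',[.629,-.2125,z])-[210,150]+.5)*5).round().astype(int); cv2.circle(b,tuple(map(int,q)),4,(255,255,0),1)
p,r,o=pose()
for s in(-1,1):
  q=((proj('scene',p+r.as_matrix()@np.array([0,s*.0275,.02]))-[210,150]+.5)*5).round().astype(int); cv2.circle(b,tuple(map(int,q)),4,(255,0,255),1)
cv2.imwrite('pics/cr8.png',b)"
```

```text
t: 23.0
position: [0.6268, -0.2069, 0.1963]
yaw -133.0 -> -134.0 shift [0.056 0.024 1.083] turn [0.0002 0.0003 0.0027] q6 0.89
[(0.7, array([ 0.6265, -0.2187]))]
```

View pics/cr8.png

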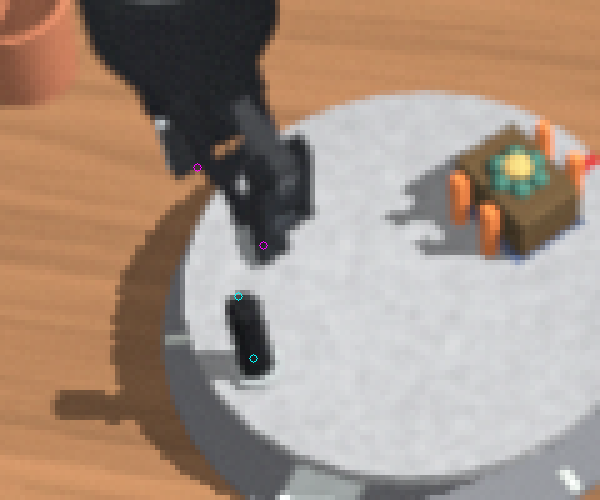

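The predicted post ends (cyan, near (238,296) and (253,358) in the crop) match the black post to about a pixel. The fingers straddle it, so I'll go down and close.

```bash
python3 -m handwheel '[[0.056,0.024,0.2,0,0,0.0027,0.4],[0.056,0.024,0.5,0,0,0.0027,0.4],[0.056,0.024,0.5,0,0,0.0027,0.4]]'|grep -E "pos|ft"
python3 -m handwheel '[[0,0,0.2,0,0,0,0.4],[0,0,0.4,0,0,0,0.4],[0,0,0.58,0,0,0,0.4],[0,0,0.58,0,0,0,0.4]]'|grep -E "pos|ft"
python3 -m handwheel '[[0,0,0,0,0,0,-0.3],[0,0,0,0,0,0,-0.7],[0,0,0,0,0,0,-0.8],[0,0,0,0,0,0,-0.8],[0,0,0,0,0,0,-0.8]]' 40
python3 -c "
from h import *
go(.629,-.2125,.088,46)"
```

```text
position: [0.628, -0.2127, 0.1435]
ft_force: [0.4, -0.6, -0.1]
position: [0.6296, -0.2131, 0.0879]
ft_force: [-0.3, 0.1, 0.7]
t: 24.6
position: [0.6312, -0.2135, 0.0905]
tool_rot: [-2.913, 1.177, -0.004]
ft_force: [-0.9, 0.1, 7.0]
gripper_width: 0.0171
finger_force: 39.4
yaw -134.0 -> -134.0 shift [-0.023  0.008  0.025] turn [-0.0002 -0.0003  0.    ] q6 0.89
```

```bash
python3 -m handwheel '[[-0.008,0.126,0,0,0,0.0206,-0.8],[-0.033,0.25,0,0,0,0.0411,-0.8],[-0.073,0.37,0,0,0,0.0617,-0.8],[-0.128,0.484,0,0,0,0.0822,-0.8],[-0.197,0.59,0,0,0,0.1028,-0.8]]'
python3 -c "
from m import *
p,r,o=pose();print(p,np.hypot(*(p[:2]-[.5577,-.1445])),np.degrees(np.arctan2(p[1]+.1445,p[0]-.5577)));go(.5,.5,.5,0)
im=save('scene','s9.png');
x=np.array([.5577,-.1445]);a=np.radians(99.);print(np.degrees(pegs(im,'scene',[x[0]+.066*np.cos(a),x[1]+.066*np.sin(a),a])[0][2]))"
```

```text
t: 25.22
position: [0.5767, -0.2423, 0.0904]
tool_rot: [-2.383, 2.044, -0.006]
ft_force: [0.0, 1.6, 6.4]
gripper_width: 0.0168
finger_force: 39.7
[ 0.5767 -0.2423  0.0904] 0.09965957429314816 -79.0304674519007
yaw -171.2 -> -180.0 shift [-7.446 -0.39  -4.107] turn [-0.0007 -0.0002  0.0243] q6 0.29
97.85253379252987
```

```bash
for i in 1 2; do python3 -m handwheel '[[-0.008,0.126,0,0,0,0.0206,-0.8],[-0.033,0.25,0,0,0,0.0411,-0.8],[-0.073,0.37,0,0,0,0.0617,-0.8],[-0.128,0.484,0,0,0,0.0822,-0.8],[-0.197,0.59,0,0,0,0.1028,-0.8]]'|grep -E "ft|pos"; done
python3 -c "
from m import *
p,r,o=pose();print(o['gripper_width'],np.hypot(*(p[:2]-[.5577,-.1445])),np.degrees(np.arctan2(p[1]+.1445,p[0]-.5577)),o['joint_pos'][5])
m=r.as_matrix();print(m.T@np.array([.5577+.098*np.cos(np.radians(167.5))-p[0],-.1445+.098*np.sin(np.radians(167.5))-p[1],0])/.1)"
```

```text
position: [0.514, -0.2329, 0.0904]
ft_force: [-0.2, -3.6, 6.3]
position: [0.4693, -0.1874, 0.0904]
ft_force: [-4.1, -3.4, 11.9]
0.016873291221885 0.09821467483765887 -154.1124434671915 -1.083452185901721
[-0.2017  0.6127 -0.0006]
```

```bash
python3 -m handwheel '[[-0.008,0.126,0,0,0,0.0206,-0.8],[-0.033,0.25,0,0,0,0.0411,-0.8],[-0.073,0.37,0,0,0,0.0617,-0.8],[-0.128,0.484,0,0,0,0.0822,-0.8],[-0.2,0.605,0,0,0,0.1065,-0.8]]'|grep -E "ft|pos"
python3 -m handwheel '[[0,0,0,0,0,0,-0.8],[0,0,0,0,0,0,-0.8]]'|grep -E "ft|pos"
cat > chk.py <<'E'
from m import *
p,r,o=pose();x=np.array([.5577,-.1445]);print(np.hypot(*(p[:2]-x)),np.degrees(np.arctan2(*(p[:2]-x)[::-1])))
a=np.radians(-12.5)
for n in("scene","top"):
    im=bot.get_image(n)
    print(n,np.degrees(pegs(im,n,[x[0]+.066*np.cos(a),x[1]+.066*np.sin(a),a])[0][2]))
    for k,z in(("index",.046),("stop_mark",.0075),("cradle",.046)):
        for d in bot.place_of(n,k)[:1]: w=at(n,d["pixel"],z)[:2];print(n,k,round(d["p"],2),w,np.degrees(np.arctan2(*(w-x)[::-1])))
E
python3 chk.py
```

```text
position: [0.4613, -0.1236, 0.0903]
ft_force: [-6.4, 1.2, 14.7]
position: [0.4615, -0.1228, 0.0903]
ft_force: [-7.1, 5.4, 16.4]
0.09858234257020292 167.29282087239923
scene -11.091268300986803
scene index 0.66 [ 0.6787 -0.1597] -7.141294393048066
scene stop_mark 0.81 [ 0.6799 -0.1642] -9.178546936640085
scene cradle 0.87 [ 0.6267 -0.1586] -11.550550217510352
top -12.189817004600254
top index 0.65 [ 0.6641 -0.1711] -14.015244605932404
top stop_mark 0.79 [ 0.6698 -0.1707] -13.135103391747172
top cradle 0.76 [ 0.6196 -0.1532] -8.00654388196231
```

```bash
python3 -m handwheel '[[0,0,0,0,0,0,-0.3],[0,0,0,0,0,0,0.3],[0,0,0,0,0,0,0.3],[0,0,0,0,0,0,0.3]]'|grep -E "ft|pos|wid"
python3 -m handwheel '[[0,0,-0.3,0,0,0,0.3],[0,0,-0.6,0,0,0,0.3],[0,0,-0.9,0,0,0,0.3],[-0.4,0,-0.9,0,0,0,0.3],[-0.8,0,-0.9,0,0,0,0.3]]'|grep -E "ft|pos|wid"
python3 -c "
from m import *
print(pose()[1].as_matrix()[:,0])"
python3 chk.py
```

```text
position: [0.4636, -0.1234, 0.0889]
ft_force: [0.6, 0.4, -0.3]
gripper_width: 0.0554
position: [0.5425, -0.142, 0.1801]
ft_force: [0.5, 1.1, 1.7]
gripper_width: 0.0554
[-0.9729  0.2312 -0.0016]
0.015363455871136135 170.7776653658888
scene -12.277503646009366
scene index 0.57 [ 0.6854 -0.1666] -9.811691752893882
scene stop_mark 0.8 [ 0.6862 -0.1716] -11.888971516442707
scene cradle 0.57 [ 0.6298 -0.1628] -14.248514166634846m.py:15: RuntimeWarning: invalid value encountered in scalar divide
  k=w*(np.hypot(X-q[0],Y-q[1])<4.5); O.append([(k*X).sum()/k.sum(),(k*Y).sum()/k.sum()])
Traceback (most recent call last):
  File "chk.py", line 6, in <module>
    print(n,np.degrees(pegs(im,n,[x[0]+.066*np.cos(a),x[1]+.066*np.sin(a),a])[0][2]))
                       ~~~~^^^^^^^^^^^^^^^^^^^^^^^^^^^^^^^^^^^^^^^^^^^^^^^^^^
  File "m.py", line 16, in pegs
    O=np.array(O); r_=least_squares(lambda p:(np.array(pts(p))-O).ravel(),p); p=r_.x
                      ~~~~~~~~~~~~~^^^^^^^^^^^^^^^^^^^^^^^^^^^^^^^^^^^^^^^^^
ValueError: Residuals are not finite in the initial point.
```

```bash
python3 -m handwheel '[[0,0,-0.5,0,0,0,0.3],[0.3,0.5,-0.5,0,0,0,0.3],[0.6,1,-0.5,0,0,0,0.3],[0.6,1,-0.5,0,0,0,0.3]]'|grep -E "ft|pos"
python3 -m handwheel '[[0.3,0.5,0,0,0,0,0.3],[0.6,1,0,0,0,0,0.3],[0.6,1,0,0,0,0,0.3]]'|grep -E "ft|pos"
python3 -m handwheel '[[0,0.5,0,0,0,0,0.3],[0,1,0,0,0,0,0.3],[0,1,0,0,0,0,0.3]]'|grep -E "ft|pos|^t"
python3 chk.py
python3 -c "
from m import *
im=save('scene','s10.png');it=save('top','t10.png')
b=cv2.resize(im[160:310,200:350,::-1],(400,400),interpolation=3);a=cv2.resize(it[130:260,300:430,::-1],(400,400),interpolation=3)
cv2.imwrite('pics/cr10.png',np.hstack([b,a]))"
```

```text
position: [0.5042, -0.0281, 0.2297]
ft_force: [0.4, 0.3, -0.6]
position: [0.4698, 0.0825, 0.2294]
ft_force: [0.6, 0.5, -0.5]
t: 30.42
position: [0.4951, 0.179, 0.2288]
tool_rot: [0.364, 3.12, -0.0]
ft_force: [-0.0, 0.6, 0.4]
0.32946095127547814 100.9582651496197
scene -12.224532126163336
scene index 0.88 [ 0.678  -0.1678] -10.94652514023907
scene stop_mark 0.62 [ 0.6838 -0.1744] -13.346971999949247
scene cradle 0.68 [ 0.6296 -0.1598] -11.995131853334678
top -13.296029452305685
top index 0.78 [ 0.6722 -0.1683] -11.76437741731369
top stop_mark 0.61 [ 0.6693 -0.169 ] -12.407239869345288
top cradle 0.83 [ 0.6191 -0.1519] -6.891869808048031
```

View pics/cr10.png

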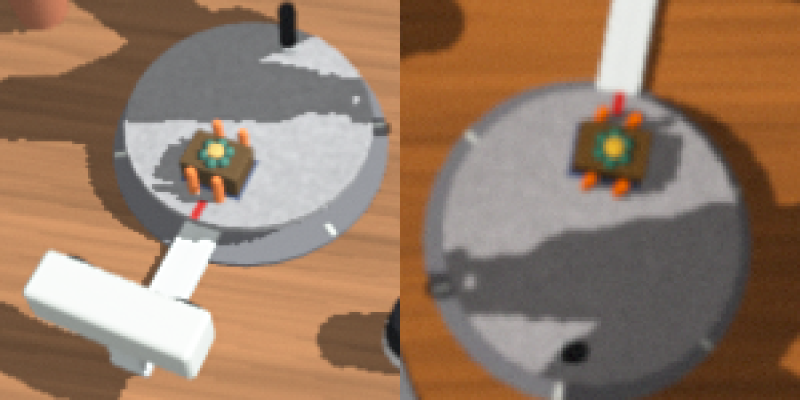

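Run:
```python
from m import *
it=cv2.imread("pics/t10.png")[:,:,::-1].copy();im=cv2.imread("pics/s10.png")[:,:,::-1].copy()
a=np.radians(-12.5);u=np.array([np.cos(a),np.sin(a)]);v=np.array([-u[1],u[0]])
for n,i in(("top",it),("scene",im)):
    x0=[.622,-.158,a]; p,e=pegs(i,n,x0); d=ros(i,n,[.622,-.158,.084])
    s=at(n,proj(n,[p[0],p[1],.064]),.072)[:2] # peg centroid if seen mostly at the upper part
    for q in d:
        if q: print(n,e,"radial/tangential mm",[(round(1e3*(q[2]-w)@u,1),round(1e3*(q[2]-w)@v,1)) for w in(p[:2],s)])
    # blue margin beyond both ends, disc level, along the cradle's length
    h=cv2.cvtColor(i,cv2.COLOR_RGB2HSV); Y,X=np.nonzero((h[...,0]>100)&(h[...,0]<128)&(h[...,1]>90)); W=np.array([at(n,[x,y],.046)[:2] for x,y in zip(X,Y)])-p[:2]
    W=W[np.hypot(*W.T)<.05]; print("blue",len(W),(W@v).min(),(W@v).max())
```

```text
top 0.2108779921163375 radial/tangential mm [(np.float64(-1.4), np.float64(0.3)), (np.float64(0.3), np.float64(-0.4))]
top 0.2108779921163375 radial/tangential mm [(np.float64(-4.8), np.float64(0.9)), (np.float64(-3.1), np.float64(0.2))]Traceback (most recent call last):
  File "<stdin>", line 11, in <module>
    return umr_minimum(a, axis, None, out, keepdims, initial, where)
ValueError: zero-size array to reduction operation minimum which has no identity
```

The casting is centred to within about 1 mm, the index is at the stop, and the arm is clear, so I'm handing in.

```bash
python3 -c "
from cell import bot
print(bot.close_job())"
```

```text
the job is handed in; nothing more can be done
None
```

I handed the job in at about 30 s; its verdict was not shown. The casting went from the crate to the felt pad, was taken again by its narrow ends and set down in the cradle rosette up (brass centre within about 1.5 mm of the peg centre in the top view). The turntable was then turned clockwise to the red stop and released, index and mark agreeing within about 2.5°, with the arm clear.

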